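# Hold the white reference over the line reflectance head

## Robot

A 6-joint arm with a two-finger parallel gripper is mounted at the origin on a cart in front of the work surface, level with it; the furniture and walls round the work are solid. World frame = base frame: x ahead of the robot, y to its left, z up, the work surface at z = 0. Lengths are in mm, angles in rad, forces in N, time in s.
With the tool pointing down it reaches from about 225 to 725 mm from the base axis. Payload 3.1 kg.
Tool frame: the origin (TCP) lies at the very end of the fingers, on their centre line; the grasp point (between the pads) lies 19 mm behind it; y points along the fingers, x is the direction in which the jaws open and shut, and the axes are right-handed (so a half turn about y gives the same grasp; the last joint's range is limited). The gripper opens to 85 mm and grips with 20 to 120 N. Pads are 22 mm wide; open, the fingers measure 114 mm over their backs; the gripper's body (76 mm by 85 mm) begins 54 mm behind the grasp point. The pads swing forward as they close: fully open they stand 13 mm farther back than shut.
Start: joints at [1.093, 0.048, 0.099, 1.622, 0, 1.443], TCP at [179.929, 493.196, 195.412] pointing down, gripper open.
Joint ranges: [-2.91, 2.91], [-0.99, 1.94], [-1.21, 1.42], [-2.12, 2.29], [-1.49, 1.47], [-3.14, 3.14]. Speed limits (rad/s): [2.79, 2.79, 3.14, 3.14, 3.14, 3.14].

## Interface

Orientations are given as [roll, pitch, yaw] about the fixed x, y, z axes, in that order (R = Rz(yaw) Ry(pitch) Rx(roll)).
In Python, from station import ctrl gives the robot as it stands.
- The arm moves only by the tool jog_arm, never from a script. Its argument "deltas" is a list of rows, each an object of numbers: "dx", "dy", "dz": the shift along the tool's x, y, z in cm; "rx", "ry", "rz": the turn, a rotation vector about the tool's x, y, z in degrees; "claw": the opening, from 0 (shut) to 1 (fully open). In form: [{"dx": .., "dy": .., "dz": .., "rx": .., "ry": .., "rz": .., "claw": ..}, ...]. A call has exactly 8 rows; each row is the pose to reach, as a shift and turn from the pose commanded when the call began, along the tool's axes at that moment; what a row does not reach only later rows make up. A row lasts 1/8 s, in which the tool goes at most 62.5 mm and 10.7 degrees, less where a joint would pass 70% of its speed; a pose out of reach is approached as far as the arm can. A call with a gripper value outside its range is refused whole. The fingers move at their own pace and stop on an object; "newtons" is the grip in N (left out, the last holds). Time passes only in rows, so rows that repeat a pose let the fingers close, or fill a call up. It gives the time, the measured TCP pose, the force and the opening at its end, in the units of the state.
- ctrl.observe(): the state, without advancing time (a new reading comes with each control period).
- ctrl.grab_frame(name): name is "scene" or "top" or "wrist"; returns a dict with "frame" (420x560x3 uint8, red, green, blue), "fx", "fy", "cx", "cy" (pixels), "R" (3x3) and "t" (3): a world point X has camera coordinates R X + t. Camera axes: x right, y down, z forward; pixel columns grow to the right and rows downward; lengths in mm; the calibration is good to about 2 mm. A picture is of the moment at which its call begins. There is no depth.
- ctrl.job_done(): hands the job in, once; it reports no verdict.
The state is a dict: "time_s": time; "q": joint angles; "qvel": joint speeds; "effort": joint torques, N m; "tool_pos": TCP position; "orientation": TCP orientation; "contact_force": force on the tool from outside, world axes, zero at the start; "ft_torque": the same for the moment, N m; "gripper_width": opening from 0.0 (shut) to 1.0 (fully open).
Only numpy, scipy, OpenCV 4.12 (cv2) and the standard library are available. Lean on these libraries where they do the work, as an engineer would, in place of code of your own. Each camera call takes 0.05 s, during which the arm holds its last target.

## Task

I am about to take the white reference on the line reflectance head: lift the long narrow white tile out of the grey dish on the right, carry it over the row of mounted optics without disturbing them, and hold it upright inside the head's black collar, centred, lengthwise along the slit, with its underside about 7 mm above the window. The tile must never touch the head, and the square tile stays where it lies in the dish. Finish while still holding the tile there, hovering motionless in the gripper; do not put it down or let go.

Things in the scene. Friction and masses are not known exactly. Their poses are not given: they have to be found in the camera images.
- long_tile_mid (a point): long narrow reference tile, loose, about 90 g; point = its centre, 29 mm above its underside. White ceramic plate 20 (x) x 46 (y) x 10 mm; from its middle rises (z) a flat aluminium grip 12 mm thick (x), 28 mm wide (y), from 10 to 58 mm above the underside: pinch it across the 12 mm. Stands upright in the dish, long side within 10 degrees of the dish's long side
- square_tile_mid (a point): square reference tile beside it in the same dish, not wanted: plate 40 x 40 x 10 mm, white ceramic too, same aluminium grip (12 mm along x, 28 mm along y, top 58 mm above the underside); point = its centre, 29 mm above its underside. Either tile may stand in either half of the dish, grips about 54 mm apart
- dish_mid (a point): open grey dish, to the right of the row of optics, with sloping sides, 108 mm (its x) by 160 mm (its y) at the rim, rim 50 mm above the table, fixed to the table; this point is the middle of its flat floor lined with black rubber, 13 mm above the table, on which the tiles stand; the floor is 64 x 106 mm
- window (a point): centre of the slit window's surface, 55 mm above the table, on the upward-looking line reflectance head screwed to the table; y runs along the slit, z up. Grey finned housing 66 (x) x 108 (y) mm on a base 78 x 150 x 10 mm, sockets at its -y end. Black collar round the window: clear inside 34 (x) x 60 (y) mm, walls 5 mm, rim 16 mm above the window; the long tile has 7 mm to spare all round
- iris: black iris diaphragm on a post, standing loose on its foot, 48 x 57 mm and 159 mm high; origin under it on the table. One of three mounted optics that stand in a row between the dish and the head; leave it standing where it is
- lens: lens in a black ring on a post, standing loose, foot 56 x 56 mm, ring 82 mm wide along its y, 195 mm high; origin under it on the table; leave it standing where it is
- mirror: small square mirror mount on a post, standing loose, 56 x 52 mm, 154 mm high; origin under it on the table; leave it standing where it is
Not all that is in view belongs to the job. Leave any blue look-alike of the part that bears long_tile_mid alone.

How it is judged:
By the outcome, as a careful person would: the job done as asked, in the order asked, and still so for the second after the job is handed in, while the arm keeps its last pose, push and grip.
It also fails if it takes over 45 s, if anything falls off the work surface, if the arm or the gripper's body presses on something with over 40 N, if the wrist force passes 120 N, or if a joint passes its speed limit or range.

## Working session

There is one attempt and no reset: what is moved stays moved. The work goes in short steps, Python scripts to look and compute and a tool call to move; the robot and the scene stay as the last step left them, time stands still between calls to the robot, and variables do not carry over. Pictures are saved under pics/ and viewed, and the job is handed in when it is done.

Besides the shell and the picture viewer there is one more tool, called as a command line: name --argument value ..., lists and objects as JSON in quotes. jog_arm: Moves the arm, as the interface text tells. Its arguments: {"type":"object","properties":{"deltas":{"type":"array","items":{"type":"object","properties":{"dx":{"type":"number"},"dy":{"type":"number"},"dz":{"type":"number"},"rx":{"type":"number"},"ry":{"type":"number"},"rz":{"type":"number"},"claw":{"type":"number"}}}},"newtons":{"type":"number"}},"required":["deltas"]}

```bash
mkdir -p pics; ls
python3 - <<'E'
from station import ctrl
import cv2,numpy as np,pickle
s=ctrl.observe()
for k,v in s.items(): print(k,np.round(v,3))
d={}
for n in ["scene","top","wrist"]:
    f=ctrl.grab_frame(n); d[n]=f
    cv2.imwrite(f"pics/{n}0.png",f["frame"][:,:,::-1])
    print(n,f["fx"],f["fy"],f["cx"],f["cy"],np.round(f["R"],3).tolist(),np.round(f["t"],1))
pickle.dump(d,open("f0.pkl","wb"))
E
```

```text
pics
time_s 0.0
q [1.093 0.049 0.098 1.622 0.    1.443]
qvel [-0.001  0.    -0.002 -0.     0.001 -0.001]
effort [-0.0000e+00 -3.3879e+01  3.2001e+01  2.0000e-02 -0.0000e+00  0.0000e+00]
tool_pos [179.602 492.585 194.216]
orientation [-1.57   0.002  1.221]
contact_force [ 0.336 -0.157  0.288]
ft_torque [ 0.039 -0.057 -0.002]
gripper_width 1.003
scene 484.6421496368984 484.6421496368984 277.0518655519767 212.11000020811153 [[0.727, -0.687, -0.005], [-0.351, -0.365, -0.862], [0.59, 0.629, -0.507]] [-337.   275.7  524.3]
top 388.9390213118452 388.9390213118452 280.1144790988098 206.93232084779254 [[0.006, -0.999, 0.036], [-1.0, -0.007, -0.022], [0.022, -0.036, -0.999]] [ 57.7 511.7 891.1]
wrist 316.35803503410455 316.35803503410455 283.8310597695801 216.24822362314728 [[0.342, 0.94, -0.003], [0.898, -0.326, 0.296], [0.277, -0.104, -0.955]] [-524.9  -38.9  379.7]
```

View pics/scene0.png

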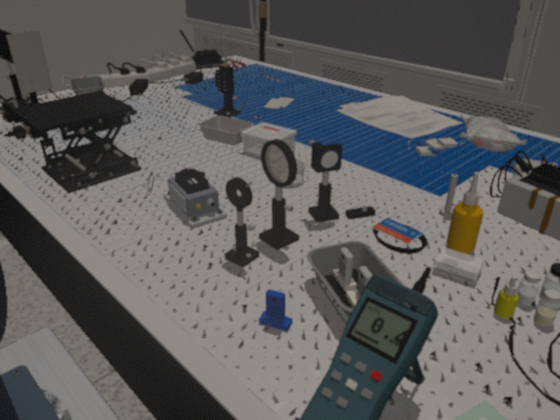

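View pics/top0.png

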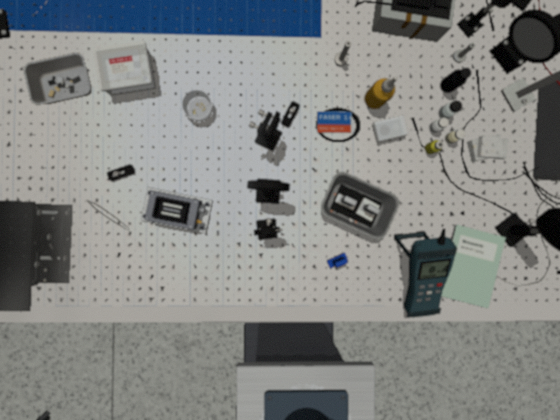

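View pics/wrist0.png

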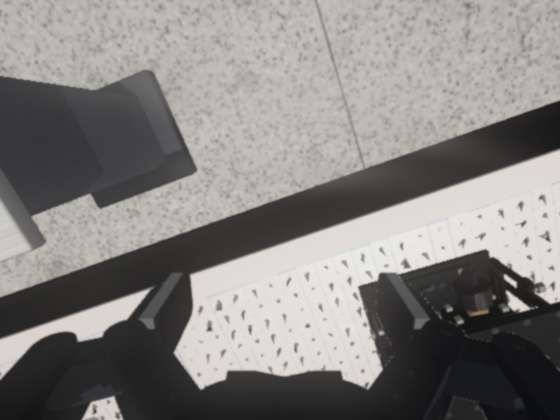

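Run:
```python
import pickle,cv2,numpy as np
d=pickle.load(open("f0.pkl","rb"))
t=d["top"]["frame"][:,:,::-1]; s=d["scene"]["frame"][:,:,::-1]
a=cv2.resize(t[160:250,310:410],None,fx=4,fy=4,interpolation=cv2.INTER_CUBIC)
b=cv2.resize(t[170:260,130:230],None,fx=4,fy=4,interpolation=cv2.INTER_CUBIC)
cv2.imwrite("pics/topcrop.png",np.hstack([b,a]))
a=cv2.resize(s[220:340,250:410],None,fx=2.5,fy=2.5,interpolation=cv2.INTER_CUBIC)
b=cv2.resize(s[130:250,140:300],None,fx=2.5,fy=2.5,interpolation=cv2.INTER_CUBIC)
cv2.imwrite("pics/scenecrop.png",np.hstack([b,a]))
```

```text
(no output)
```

View pics/topcrop.png

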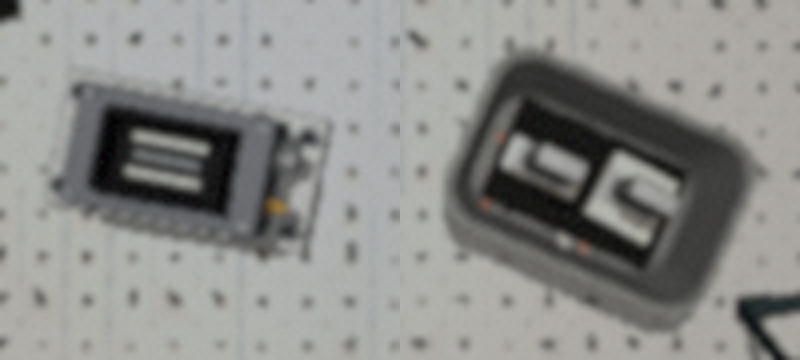

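View pics/scenecrop.png

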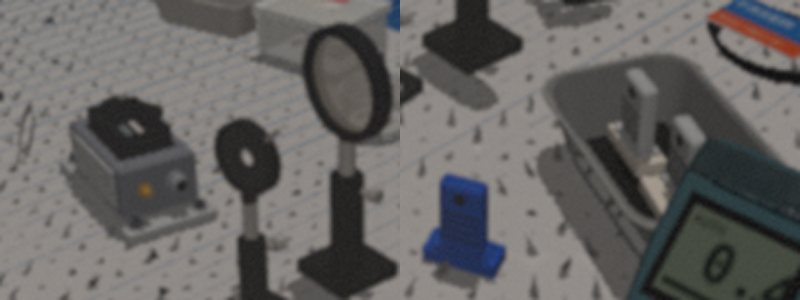

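```bash
cat > h.py <<'E'
import numpy as np,cv2,pickle
def cast(f,uv,z):
    R=np.array(f["R"]);t=np.array(f["t"]);uv=np.atleast_2d(uv).astype(float)
    d=np.c_[(uv[:,0]-f["cx"])/f["fx"],(uv[:,1]-f["cy"])/f["fy"],np.ones(len(uv))]@R
    c=-R.T@t
    return c+d*((z-c[2])/d[:,2])[:,None]
def proj(f,X):
    X=np.atleast_2d(X);c=X@np.array(f["R"]).T+np.array(f["t"])
    return np.c_[f["fx"]*c[:,0]/c[:,2]+f["cx"],f["fy"]*c[:,1]/c[:,2]+f["cy"]]
E
python3 - <<'E'
from h import *
d=pickle.load(open("f0.pkl","rb"));f=d["top"];im=f["frame"]
print("cam",-np.array(f["R"]).T@f["t"])
g=cv2.cvtColor(im,cv2.COLOR_RGB2GRAY)
# dish inside: bright
def comps(x0,y0,x1,y1,lo,hi,mn=15):
    m=((g>=lo)&(g<hi)).astype(np.uint8);mm=np.zeros_like(m);mm[y0:y1,x0:x1]=m[y0:y1,x0:x1]
    n,l,s,c=cv2.connectedComponentsWithStats(mm)
    for i in range(1,n):
        if s[i,4]>=mn:
            p=np.argwhere(l==i)[:,::-1].astype(np.float32)
            print(lo,hi,s[i],c[i].round(1),cv2.minAreaRect(p))
print(g[185:225,330:385].tolist()[::6])
comps(333,185,388,225,140,256)
comps(333,185,388,225,0,40)
comps(150,190,200,230,120,256); comps(140,185,215,235,0,45)
E
```

```text
cam [491.76768777  92.9248739  899.34879474]
[[120, 101, 80, 55, 48, 58, 73, 87, 90, 78, 56, 35, 33, 48, 53, 64, 70, 72, 68, 61, 57, 48, 48, 47, 47, 45, 49, 49, 48, 50, 50, 51, 46, 50, 47, 52, 61, 68, 78, 96, 103, 113, 124, 136, 145, 154, 157, 162, 164, 164, 166, 168, 167, 169, 171], [63, 50, 71, 92, 106, 109, 102, 76, 46, 24, 21, 22, 18, 24, 25, 23, 18, 25, 24, 21, 19, 24, 21, 23, 26, 36, 41, 55, 64, 72, 71, 68, 63, 54, 49, 49, 49, 47, 45, 50, 49, 49, 47, 50, 49, 47, 50, 49, 53, 60, 70, 82, 91, 101, 111], [89, 103, 109, 101, 77, 71, 112, 154, 173, 168, 154, 135, 109, 90, 100, 127, 146, 145, 128, 108, 87, 62, 41, 28, 24, 18, 19, 24, 23, 23, 18, 19, 33, 59, 71, 74, 56, 42, 39, 50, 59, 70, 73, 69, 63, 63, 59, 50, 48, 48, 50, 48, 48, 50, 49], [108, 91, 66, 32, 26, 34, 50, 65, 80, 96, 101, 97, 87, 78, 67, 56, 56, 63, 74, 95, 115, 131, 141, 148, 149, 132, 92, 48, 22, 41, 86, 127, 150, 154, 158, 160, 161, 160, 159, 159, 165, 170, 168, 159, 141, 119, 88, 54, 34, 24, 30, 49, 60, 64, 62], [72, 66, 49, 37, 32, 22, 24, 20, 23, 20, 23, 21, 25, 17, 19, 15, 24, 19, 29, 41, 56, 73, 82, 72, 42, 25, 
[... 1311 characters left out ...]
] ((375.70001220703125, 201.10000610351562), (10.28591251373291, 1.3416407108306885), 26.56505012512207)
120 256 [150 190  50  10 272] [182. 193.] ((174.5, 194.5), (9.0, 49.0), 90.0)
120 256 [164 203  18   5  41] [172.1 205.1] ((172.46153259277344, 205.19232177734375), (17.454336166381836, 2.1572775840759277), 11.309932708740234)
120 256 [162 212  17   5  39] [170.2 213.9] ((170.0192413330078, 213.9038543701172), (16.473756790161133, 2.1572775840759277), 11.309932708740234)
120 256 [150 222  24   8  87] [157.6 227. ] ((161.5, 225.5), (23.0, 7.0), 0.0)
0 45 [153 197  37  27 422] [170.6 209.7] ((170.84616088867188, 209.7692413330078), (34.12420654296875, 20.78830909729004), 11.309932708740234)
```

Run:
```python
from h import *
d=pickle.load(open("f0.pkl","rb"));f=d["top"]
w=d["wrist"];c=-np.array(w["R"]).T@w["t"];print("wristcam",c)
from scipy.spatial.transform import Rotation as Ro
R0=Ro.from_euler("xyz",[-1.57,.002,1.221]).as_matrix()
print("cam in tool",R0.T@(c-[179.6,492.6,194.2]), "cam axes in tool rows\n",(np.array(w["R"])@R0).round(3))
print("window",cast(f,[(171.15,209.5)],55))
a=cast(f,[(171.15-10,209.5-2),(171.15+10,209.5+2)],55);v=a[0]-a[1];print("head psi",np.degrees(np.arctan2(-v[0],v[1])))
a=cast(f,[(340,196.5),(359,206)],23);v=a[0]-a[1];print("tile",a,np.degrees(np.arctan2(-v[0],v[1])))
print("griptop",cast(f,[(349.6,200.1)],71))
print("iris,lens,mirror tops",cast(f,[(267,229)],150),cast(f,[(268,190)],190),cast(f,[(266,135)],120))
print("meter top/bottom",cast(f,[(440,235),(412,240),(410,310)],60))
s=d["scene"];print("scene cam",-np.array(s["R"]).T@s["t"])
```

```text
wristcam [108.99206596 519.95216367 372.82715417]
cam in tool [   1.14073263 -178.56944965   75.84808364] cam axes in tool rows
 [[ 1.     0.001  0.001]
 [ 0.001 -0.297 -0.955]
 [-0.     0.955 -0.297]]
window [[503.02414424 297.40886656  55.        ]]
head psi -11.011993958870397
tile [[ 535.52926704  -74.02749766   23.        ]
 [ 514.27767151 -117.51768871   23.        ]] -26.04256819975483
griptop [[525.56571813 -85.63476086  71.        ]]
iris,lens,mirror tops [[465.48783402  91.27256105 150.        ]] [[538.00562969  90.03413946 190.        ]] [[653.26323876  94.53716788 120.        ]]
meter top/bottom [[ 451.11135791 -287.42973202   60.        ]
 [ 439.93674076 -225.34773036   60.        ]
 [ 288.02399131 -220.7709127    60.        ]]
scene cam [  32.47646645 -460.29721229  501.5257695 ]
```

jog_arm --deltas '[{"dx": -0.9,"dy": -2.6,"dz": -4.6,"ry": 10},{"dx": -1.8,"dy": -5.2,"dz": -9.2,"ry": 20},{"dx": -2.7,"dy": -7.8,"dz": -13.8,"ry": 30},{"dx": -3.6,"dy": -10.4,"dz": -18.4,"ry": 40},{"dx": -4.5,"dy": -10.4,"dz": -23,"ry": 50.5},{"dx": -5.4,"dy": -10.4,"dz": -27.6,"ry": 61},{"dx": -6.3,"dy": -10.4,"dz": -32.3,"ry": 71},{"dx": -7.3,"dy": -10.4,"dz": -37,"ry": 81}]'

```text
schema error: expected keys dx, dy, dz, rx, ry, rz, claw
```

```bash
cat >> h.py <<'E'
def snap(names,tag):
    from station import ctrl
    d={}
    s=ctrl.observe(); print({k:np.round(s[k],3).tolist() for k in ["time_s","q","tool_pos","orientation","contact_force","gripper_width"]})
    for n in names:
        d[n]=ctrl.grab_frame(n); cv2.imwrite(f"pics/{n}_{tag}.png",d[n]["frame"][:,:,::-1])
    d["s"]=s
    pickle.dump(d,open(f"f_{tag}.pkl","wb")); return d
E
python3 -c "
from h import *
snap(['wrist'],'head1')"
```

```text
{'time_s': 0.15, 'q': [1.093, 0.049, 0.098, 1.622, -0.0, 1.443], 'tool_pos': [179.693, 492.705, 194.442], 'orientation': [-1.571, 0.002, 1.221], 'contact_force': [-0.628, -0.435, 1.044], 'gripper_width': 0.999}
```

View pics/wrist_head1.png

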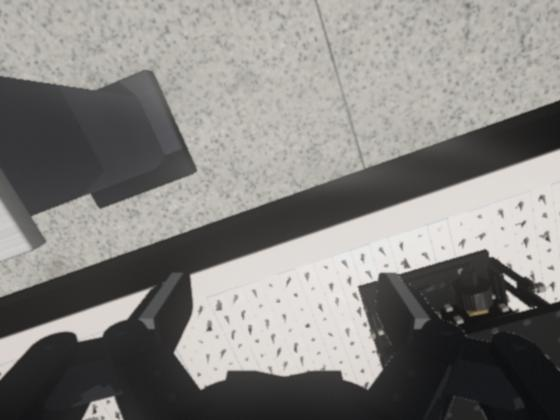

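The call was refused because every row needs all seven keys. I'm sending it again with them filled in.

jog_arm --deltas '[{"dx": -0.9,"dy": -2.6,"dz": -4.6,"rx": 0,"ry": 10,"rz": 0,"claw": 1},{"dx": -1.8,"dy": -5.2,"dz": -9.2,"rx": 0,"ry": 20,"rz": 0,"claw": 1},{"dx": -2.7,"dy": -7.8,"dz": -13.8,"rx": 0,"ry": 30,"rz": 0,"claw": 1},{"dx": -3.6,"dy": -10.4,"dz": -18.4,"rx": 0,"ry": 40,"rz": 0,"claw": 1},{"dx": -4.5,"dy": -10.4,"dz": -23,"rx": 0,"ry": 50.5,"rz": 0,"claw": 1},{"dx": -5.4,"dy": -10.4,"dz": -27.6,"rx": 0,"ry": 61,"rz": 0,"claw": 1},{"dx": -6.3,"dy": -10.4,"dz": -32.3,"rx": 0,"ry": 71,"rz": 0,"claw": 1},{"dx": -7.3,"dy": -10.4,"dz": -37,"rx": 0,"ry": 81,"rz": 0,"claw": 1}]'

```text
time_s: 1.2
tool_pos: [503.7, 296.9, 299.1]
orientation: [-1.571, 0.0, -0.198]
contact_force: [-0.8, 1.0, 0.8]
gripper_width: 0.999
```

```bash
python3 -c "
from h import *
snap(['wrist'],'head1')"
```

```text
{'time_s': 1.2, 'q': [0.418, 0.273, 0.563, 1.862, 0.0, 2.187], 'tool_pos': [503.69, 296.904, 299.086], 'orientation': [-1.571, 0.0, -0.198], 'contact_force': [-0.769, 1.018, 0.831], 'gripper_width': 0.999}
```

View pics/wrist_head1.png

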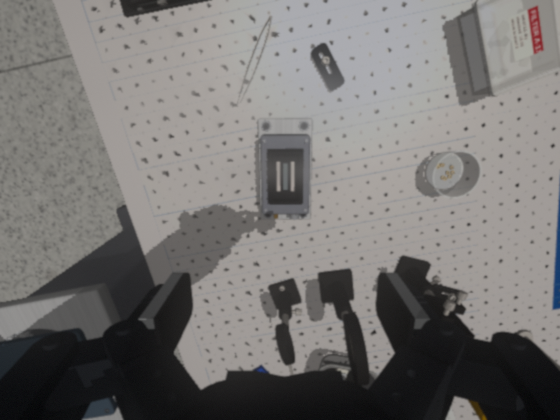

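Run:
```python
from h import *
d=pickle.load(open("f_head1.pkl","rb"));f=d["wrist"]
c=f["frame"][105:230,240:330,::-1]
cv2.imwrite("pics/hc.png",cv2.resize(c,None,fx=5,fy=4.7,interpolation=cv2.INTER_CUBIC) if 0 else cv2.resize(c,None,fx=4.5,fy=4.5,interpolation=cv2.INTER_CUBIC))
g=cv2.cvtColor(f["frame"],cv2.COLOR_RGB2GRAY)
for lo,hi in((120,256),(0,60),(0,75)):
    mm=np.zeros_like(g);mm[150:212,262:310]=((g>=lo)&(g<hi))[150:212,262:310]
    n,l,s,cc=cv2.connectedComponentsWithStats(mm)
    for i in range(1,n):
        if s[i,4]>20:
            p=np.argwhere(l==i)[:,::-1].astype(np.float32);print(lo,hi,s[i],cc[i].round(2),cv2.minAreaRect(p))
```

```text
120 256 [277 162   3  29  87] [278. 176.] ((278.0, 176.0), (28.0, 2.0), 90.0)
120 256 [291 162   3  29  87] [292. 176.] ((292.0, 176.0), (28.0, 2.0), 90.0)
0 60 [268 187  34  17 447] [284.26 196.65] ((284.5, 195.0), (16.0, 33.0), 90.0)
0 75 [267 150  36  13 379] [284.59 154.97] ((284.5, 156.0), (12.0, 35.0), 90.0)
0 75 [267 177  36  28 682] [284.18 193.56] ((284.5, 190.5), (27.0, 35.0), 90.0)
```

View pics/hc.png

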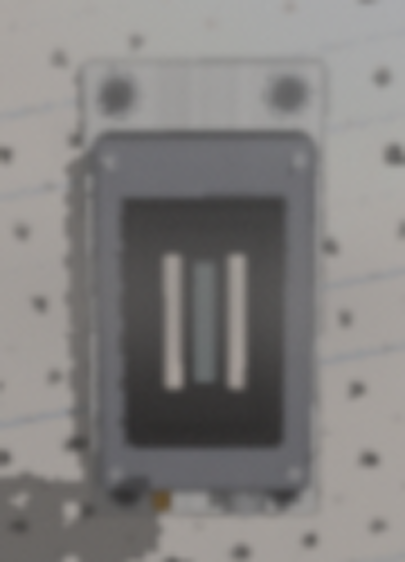

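Run:
```python
from h import *
d=pickle.load(open("f_head1.pkl","rb"));f=d["wrist"]
print("window",cast(f,[(285,176)],55))
# strip subpixel line fit by intensity-weighted centroid per row
g=cv2.cvtColor(f["frame"],cv2.COLOR_RGB2GRAY).astype(float)
L=[]
for x0 in (275,289):
    p=[]
    for r in range(163,190):
        w=np.clip(g[r,x0:x0+7]-85,0,None);p.append((x0+(w*np.arange(7)).sum()/w.sum(),r))
    q=cast(f,p,55);L.append(q);v=q[0]-q[-1]
    k=np.polyfit(q[:,1],q[:,0],1);print("psi",-np.degrees(np.arctan(k[0])),q.mean(0))
print("mid",(L[0].mean(0)+L[1].mean(0))/2)
# collar outer corners (crop/4.5+offset)
cr=np.array([(122,197),(287,197),(285,447),(124,447)])/4.5-0.4+[240,105]
q=cast(f,cr,71);print(q.round(1),q.mean(0),[np.linalg.norm(q[i]-q[i-1]).round(1) for i in range(4)])
for a,b in((0,3),(1,2)): v=q[a]-q[b];print(np.degrees(np.arctan2(-v[0],v[1])))
```

```text
window [[505.73792607 298.67781658  55.        ]]
psi -10.904855543248813 [496.45513049 300.45559582  55.        ]
psi -11.124676541693272 [515.15206236 296.71530472  55.        ]
mid [505.80359643 298.58545027  55.        ]
[[490.5 340.4  71. ]
 [535.8 331.3  71. ]
 [522.3 260.1  71. ]
 [475.7 269.4  71. ]] [506.06683047 300.31403706  71.        ] [np.float64(72.5), np.float64(46.3), np.float64(72.5), np.float64(47.6)]
-11.767106199336153
-10.730761680769948
```

jog_arm --deltas '[{"dx": 1.2,"dy": 0,"dz": -4.7,"rx": 0,"ry": 2,"rz": 0,"claw": 1},{"dx": 2.4,"dy": 0,"dz": -9.4,"rx": 0,"ry": 4,"rz": 0,"claw": 1},{"dx": 3.6,"dy": 0,"dz": -14.1,"rx": 0,"ry": 6,"rz": 0,"claw": 1},{"dx": 4.8,"dy": 0,"dz": -18.8,"rx": 0,"ry": 8,"rz": 0,"claw": 0.8},{"dx": 6,"dy": 0,"dz": -23.5,"rx": 0,"ry": 10,"rz": 0,"claw": 0.7},{"dx": 7.2,"dy": 0,"dz": -28.2,"rx": 0,"ry": 12,"rz": 0,"claw": 0.6},{"dx": 8.4,"dy": 3.5,"dz": -32.7,"rx": 0,"ry": 14,"rz": 0,"claw": 0.6},{"dx": 9.6,"dy": 7,"dz": -37.2,"rx": 0,"ry": 14.7,"rz": 0,"claw": 0.6}]'

```text
time_s: 2.25
tool_pos: [525.8, -87.2, 229.0]
orientation: [-1.57, -0.002, -0.449]
contact_force: [0.8, -0.7, 0.5]
gripper_width: 0.599
```

```bash
python3 -c "
from h import *
snap(['wrist'],'dish1')"
```

```text
{'time_s': 2.25, 'q': [-0.29, 0.078, 0.198, 1.689, 0.0, 1.73], 'tool_pos': [525.819, -87.197, 228.961], 'orientation': [-1.57, -0.002, -0.449], 'contact_force': [0.76, -0.678, 0.527], 'gripper_width': 0.599}
```

View pics/wrist_dish1.png

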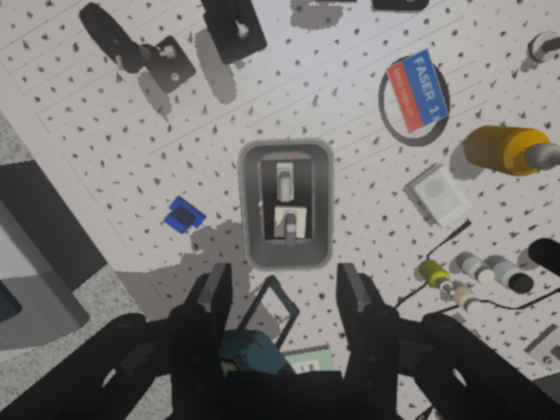

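Run:
```python
from h import *
d=pickle.load(open("f_dish1.pkl","rb"));f=d["wrist"]
c=f["frame"][130:275,235:340,::-1]
cv2.imwrite("pics/dc.png",cv2.resize(c,None,fx=4,fy=4,interpolation=cv2.INTER_CUBIC))
```

```text
(no output)
```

View pics/dc.png

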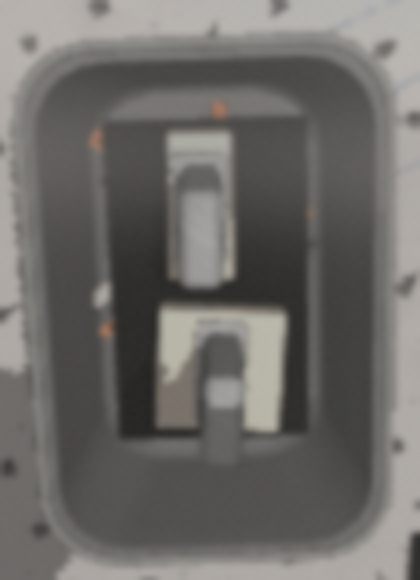

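Run:
```python
from h import *
d=pickle.load(open("f_dish1.pkl","rb"));f=d["wrist"]
o=np.array([235,130])
cv=lambda p:np.array(p,float)/4-0.4+o
def show(n,p,z):
    q=cast(f,cv(p),z);m=q.mean(0);print(n,m.round(1),"sides",[np.linalg.norm(q[i]-q[i-1]).round(1) for i in range(len(q))])
    for a,b in((0,3),(1,2)): v=q[a]-q[b];print("  psi",np.degrees(np.arctan2(-v[0],v[1])).round(1))
show("plate",[(168,131),(232,130),(236,279),(168,280)],23)
show("griptop",[(177,188),(223,188),(223,288),(181,290)],71)
show("floor",[(106,120),(306,118),(307,434),(118,436)],13)
show("sq",[(160,307),(288,311),(282,432),(155,429)],23)
# edge subpixel of plate & grip columns: row profiles
g=cv2.cvtColor(f["frame"],cv2.COLOR_RGB2GRAY).astype(int)
for r in (164,168,180,186,192,198): print(r,g[r,272:300])
print("project est top of grip/plate")
m=cast(f,cv([(201,238)]),71)[0];print(m)
t=f; print("cam",-np.array(f["R"]).T@f["t"])
```

```text
plate [528.3 -85.6  23. ] sides [np.float64(46.4), np.float64(19.3), np.float64(46.4), np.float64(21.3)]
  psi -26.1
  psi -23.7
griptop [528.2 -85.3  71. ] sides [np.float64(28.2), np.float64(12.3), np.float64(27.7), np.float64(11.5)]
  psi -23.7
  psi -25.3
floor [ 519.2 -111.    13. ] sides [np.float64(104.6), np.float64(61.8), np.float64(104.6), np.float64(63.1)]
  psi -24.7
  psi -24.0
sq [ 511.1 -136.4   23. ] sides [np.float64(41.1), np.float64(40.4), np.float64(40.8), np.float64(41.3)]
  psi -28.4
  psi -27.2
164 [ 79  78  79  84 109 145 162 164 165 165 165 165 166 166 166 166 166 168
 167 160 137 103  82  78  78  78  79  79]
168 [ 80  79  79  83 104 133 141 141 144 144 145 146 145 143 146 148 148 149
 153 153 134 104  84  79  80  79  79  79]
180 [ 70  68  67  68  77  98 105 104 117 135 145 151 153 154 156 155 148 139
 134 132 123  98  75  69  70  69  70  70]
186 [ 59  57  56  57  69  93  99  97 118 139 152 156 157 160 161 160 152 138
 126 136 142 113  74  60  60  60  60  60]
192 [ 49  49  47  49  64  93 101  98 114 134 148 154 156 157 158 158 152 139
 124 132 143 113  70  53  53  53  53  52]
198 [ 47  45  42  43  58  90 105 103 114 132 147 154 155 155 155 154 149 140
 139 152 150 110  64  48  47  48  48  49]
project est top of grip/plate
[528.33762802 -84.97881911  71.        ]
cam [558.56894008 -17.93732808 407.48611988]
```

The upper tile, at wrist (285,183) and top (346,201), has a 46 x 20 mm plate, so it is the long tile. The one at wrist (291,226) is the 40 x 40 square, and the blue look-alike is at wrist (185,215). The long tile's centre is near (528.3, -85.4) with yaw about -24.8°, and I'm descending onto it now.

jog_arm --deltas '[{"dx": 0.15,"dy": 4,"dz": 0.27,"rx": 0,"ry": -0.9,"rz": 0,"claw": 0.4},{"dx": 0.15,"dy": 8,"dz": 0.27,"rx": 0,"ry": -0.9,"rz": 0,"claw": 0.4},{"dx": 0.15,"dy": 11.5,"dz": 0.27,"rx": 0,"ry": -0.9,"rz": 0,"claw": 0.4},{"dx": 0.15,"dy": 14,"dz": 0.27,"rx": 0,"ry": -0.9,"rz": 0,"claw": 0.4},{"dx": 0.15,"dy": 16,"dz": 0.27,"rx": 0,"ry": -0.9,"rz": 0,"claw": 0.4},{"dx": 0.15,"dy": 17.5,"dz": 0.27,"rx": 0,"ry": -0.9,"rz": 0,"claw": 0.4},{"dx": 0.15,"dy": 18.5,"dz": 0.27,"rx": 0,"ry": -0.9,"rz": 0,"claw": 0.4},{"dx": 0.15,"dy": 19,"dz": 0.27,"rx": 0,"ry": -0.9,"rz": 0,"claw": 0.4}]'

```text
time_s: 3.3
tool_pos: [528.0, -83.8, 39.1]
orientation: [-1.571, 0.0, -0.433]
contact_force: [0.5, -0.0, 0.2]
gripper_width: 0.398
```

```bash
python3 -c "
from h import *
snap(['wrist','scene'],'dish2')"
```

```text
{'time_s': 3.3, 'q': [-0.283, 0.097, -0.161, 1.313, 0.0, 1.721], 'tool_pos': [527.986, -83.823, 39.125], 'orientation': [-1.571, 0.0, -0.433], 'contact_force': [0.471, -0.033, 0.245], 'gripper_width': 0.398}
```

View pics/wrist_dish2.png

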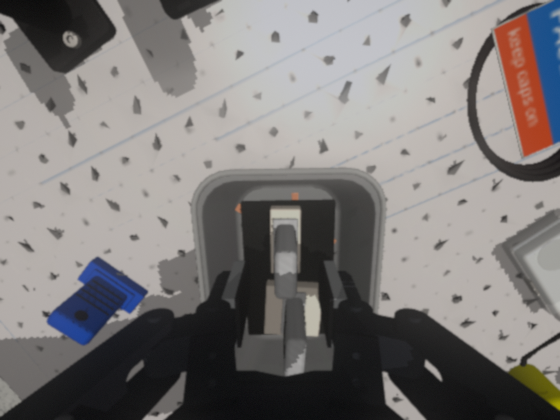

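View pics/scene_dish2.png

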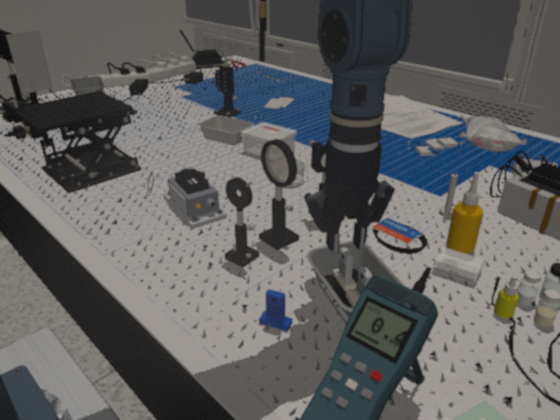

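Run:
```python
from h import *
d=pickle.load(open("f_dish2.pkl","rb"));f=d["wrist"];p=d["s"]["tool_pos"]
print("TCP axis at z=39,58,71,100:",proj(f,[[p[0],p[1],z] for z in (39,58,71,100)]).round(1).tolist())
c=f["frame"][190:350,220:360,::-1];cv2.imwrite("pics/dc2.png",cv2.resize(c,None,fx=4,fy=3.75,interpolation=cv2.INTER_CUBIC) if 0 else cv2.resize(c,None,fx=3.7,fy=3.7,interpolation=cv2.INTER_CUBIC))
```

```text
TCP axis at z=39,58,71,100: [[284.0, 249.4], [284.0, 263.0], [284.1, 274.1], [284.1, 306.1]]
```

View pics/dc2.png

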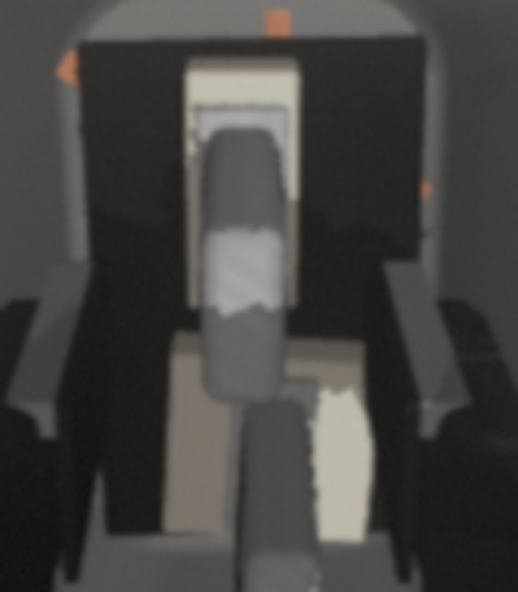

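Run:
```python
from h import *
d=pickle.load(open("f_dish2.pkl","rb"));f=d["wrist"]
a=np.radians(-24.8);x=np.array([np.cos(a),np.sin(a)]);y=np.array([-np.sin(a),np.cos(a)]);c=np.array([528.3,-85.4])
for n,hx,hy,z in(("plate",10,23,23),("griptop",6,14,71),("gripbase",6,14,23)):
    P=[np.r_[c+sx*hx*x+sy*hy*y,z] for sx,sy in((-1,1),(1,1),(1,-1),(-1,-1))]
    print(n,((proj(f,P)-[220,190])*3.7).round(0).tolist())
```

```text
plate [[184.0, 67.0], [300.0, 67.0], [296.0, 307.0], [188.0, 307.0]]
griptop [[200.0, 227.0], [288.0, 227.0], [286.0, 408.0], [202.0, 408.0]]
gripbase [[208.0, 116.0], [277.0, 116.0], [275.0, 263.0], [209.0, 263.0]]
```

jog_arm --deltas '[{"dx": 0.1,"dy": 0,"dz": -0.15,"rx": 0,"ry": 0,"rz": 0,"claw": 0.4},{"dx": 0.1,"dy": 0,"dz": -0.15,"rx": 0,"ry": 0,"rz": 0,"claw": 0.3},{"dx": 0.1,"dy": 0,"dz": -0.15,"rx": 0,"ry": 0,"rz": 0,"claw": 0.2},{"dx": 0.1,"dy": 0,"dz": -0.15,"rx": 0,"ry": 0,"rz": 0,"claw": 0.1},{"dx": 0.1,"dy": 0,"dz": -0.15,"rx": 0,"ry": 0,"rz": 0,"claw": 0.05},{"dx": 0.1,"dy": 0,"dz": -0.15,"rx": 0,"ry": 0,"rz": 0,"claw": 0.05},{"dx": 0.1,"dy": 0,"dz": -0.15,"rx": 0,"ry": 0,"rz": 0,"claw": 0.05},{"dx": 0.1,"dy": 0,"dz": -0.15,"rx": 0,"ry": 0,"rz": 0,"claw": 0.05}]' --newtons 50

```text
time_s: 4.4
tool_pos: [528.2, -85.7, 39.4]
orientation: [-1.571, 0.0, -0.434]
contact_force: [0.7, 0.2, -1.0]
gripper_width: 0.054
```

Run:
```python
from h import *
d=snap(['wrist'],'dish3');f=d["wrist"]
c=f["frame"][190:350,220:360,::-1];cv2.imwrite("pics/dc3.png",cv2.resize(c,None,fx=3.7,fy=3.7,interpolation=cv2.INTER_CUBIC))
```

```text
{'time_s': 4.4, 'q': [-0.286, 0.098, -0.159, 1.314, -0.0, 1.718], 'tool_pos': [528.25, -85.688, 39.375], 'orientation': [-1.571, 0.0, -0.434], 'contact_force': [0.653, 0.177, -0.961], 'gripper_width': 0.054}
```

View pics/dc3.png

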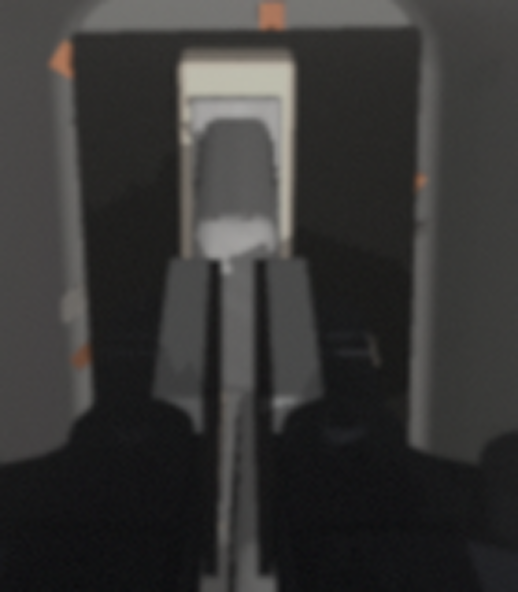

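View pics/wrist_dish3.png

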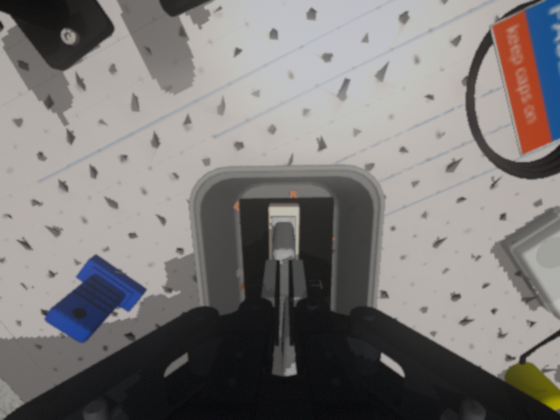

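jog_arm --deltas '[{"dx": 0,"dy": 0,"dz": 0,"rx": 0,"ry": 0,"rz": 0,"claw": 0},{"dx": 0,"dy": 0,"dz": 0,"rx": 0,"ry": 0,"rz": 0,"claw": 0},{"dx": 0,"dy": 0,"dz": 0,"rx": 0,"ry": 0,"rz": 0,"claw": 0},{"dx": 0,"dy": 0,"dz": 0,"rx": 0,"ry": 0,"rz": 0,"claw": 0},{"dx": 0,"dy": 0,"dz": 0,"rx": 0,"ry": 0,"rz": 0,"claw": 0},{"dx": 0,"dy": 0,"dz": 0,"rx": 0,"ry": 0,"rz": 0,"claw": 0},{"dx": 0,"dy": 0,"dz": 0,"rx": 0,"ry": 0,"rz": 0,"claw": 0},{"dx": 0,"dy": 0,"dz": 0,"rx": 0,"ry": 0,"rz": 0,"claw": 0}]' --newtons 50

```text
time_s: 5.45
tool_pos: [528.3, -85.7, 39.4]
orientation: [-1.571, 0.0, -0.434]
contact_force: [-0.1, 0.5, 0.3]
gripper_width: -0.001
```

Run:
```python
from h import *
d=snap(['wrist','scene'],'dish4');f=d["wrist"]
c=f["frame"][190:350,220:360,::-1];s=d["scene"]["frame"][170:330,270:410,::-1]
cv2.imwrite("pics/dc4.png",np.hstack([cv2.resize(c,None,fx=2.8,fy=2.8,interpolation=cv2.INTER_CUBIC),cv2.resize(s,None,fx=2.8,fy=2.8,interpolation=cv2.INTER_CUBIC)]))
```

```text
{'time_s': 5.45, 'q': [-0.286, 0.098, -0.159, 1.314, -0.0, 1.718], 'tool_pos': [528.273, -85.692, 39.412], 'orientation': [-1.571, 0.0, -0.434], 'contact_force': [-0.103, 0.541, 0.3], 'gripper_width': -0.001}
```

View pics/dc4.png

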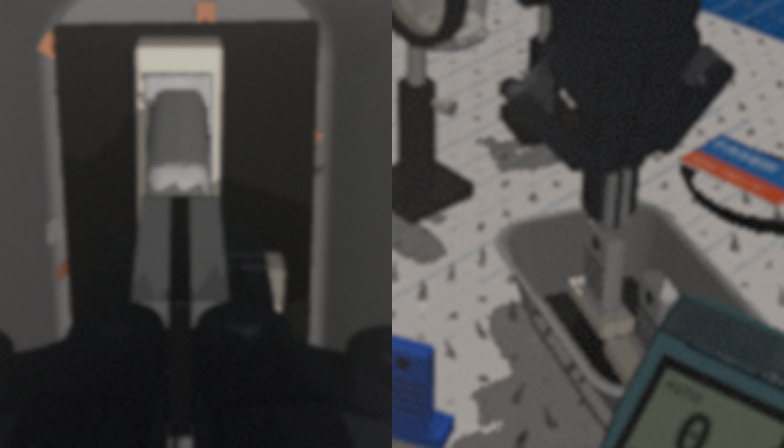

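Run:
```python
from h import *
d=pickle.load(open("f_dish4.pkl","rb"));f=d["wrist"];s=d["scene"];p=np.array(d["s"]["tool_pos"])
c=s["frame"][210:310,310:400,::-1]
cv2.imwrite("pics/sc4.png",cv2.resize(c,None,fx=6,fy=6,interpolation=cv2.INTER_CUBIC))
print("scene proj of tool axis at dz 0,20,40,60",(( proj(s,[p+[0,0,h] for h in (0,20,40,60)])-[310,210])*6).round(0).tolist())
```

```text
scene proj of tool axis at dz 0,20,40,60 [[205.0, 346.0], [210.0, 284.0], [215.0, 220.0], [221.0, 154.0]]
```

View pics/sc4.png

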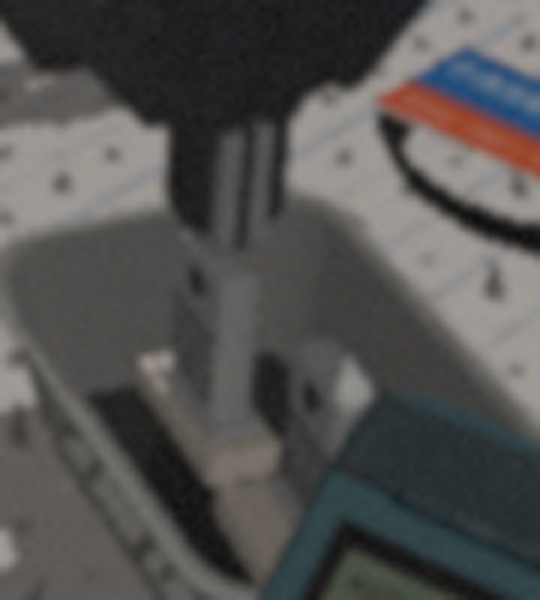

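Run:
```python
from h import *
d=pickle.load(open("f_dish4.pkl","rb"));f=d["wrist"];s=d["scene"];p=np.array(d["s"]["tool_pos"])
a=d["s"]["orientation"][2];x=np.array([np.cos(a),np.sin(a),0]);z=np.array([-np.sin(a),np.cos(a),0])
for h in (0,20,30,35,40,45):
    P=[p+[0,0,h]-11*z-10*x,p+[0,0,h]-11*z,p+[0,0,h]-11*z+10*x,p+[0,0,h]+11*z-10*x]
    print(h,"scene",((proj(s,P)-[310,210])*6).round(0).tolist(),"wrist front",proj(f,[p+[0,0,h]+11*z-10*x,p+[0,0,h]+11*z+10*x]).round(1).tolist())
t=f["frame"][180:330,230:340,::-1]
cv2.imwrite("pics/wc4.png",cv2.resize(t,None,fx=4,fy=4,interpolation=cv2.INTER_CUBIC))
g=cv2.cvtColor(f["frame"],cv2.COLOR_RGB2GRAY)
print(g[245:300:3,262:308:2])
```

```text
0 scene [[188.0, 378.0], [223.0, 370.0], [258.0, 363.0], [153.0, 330.0]] wrist front [[267.4, 232.5], [300.7, 232.6]]
20 scene [[193.0, 315.0], [229.0, 308.0], [264.0, 300.0], [157.0, 268.0]] wrist front [[265.5, 245.3], [302.6, 245.4]]
30 scene [[196.0, 283.0], [232.0, 276.0], [267.0, 268.0], [159.0, 236.0]] wrist front [[264.5, 252.9], [303.7, 252.9]]
35 scene [[197.0, 267.0], [233.0, 260.0], [269.0, 252.0], [160.0, 220.0]] wrist front [[263.9, 257.0], [304.3, 257.0]]
40 scene [[198.0, 251.0], [234.0, 243.0], [270.0, 236.0], [161.0, 204.0]] wrist front [[263.3, 261.4], [304.9, 261.4]]
45 scene [[199.0, 234.0], [236.0, 227.0], [272.0, 220.0], [163.0, 188.0]] wrist front [[262.6, 266.0], [305.6, 266.1]]
[[ 31  30  31  56 108  84  73  81  87  87  86  88  90  90  89  87  98 160
  122  41  37  36  37]
 [ 30  28  29  56 107  85  80  90 100 113 112 111 106 111 111  98 100 162
  120  40  37  35  35]
 [ 29  28  28  52 107  88 117 139 149 150 149 149 150 152 151 141 110 161
  120  39  35  36  36]
 [ 29  28  29  52 106  94 122 144 154 154 149 159 159 158 152 144 122 145
   92  31  29  34  32]
[... 756 characters left out ...]
 71  41  27  26  24]
 [ 25  25  26  55  73  73  73  74  74  53  23  23  25  61  73  74  73  73
   73  50  31  32  32]
 [ 24  24  25  60  73  73  73  74  73  51  23  22  22  58  72  73  73  68
   72  54  30  25  29]
 [ 20  23  26  62  71  72  73  73  72  50  22  21  23  58  71  73  67  61
   66  55  26  23  19]
 [ 22  22  29  61  62  65  71  73  73  49  19  22  20  59  73  69  61  61
   61  54  26  24  20]
 [ 22  21  32  59  61  61  68  73  67  40  21  20  21  50  69  61  60  61
   60  56  27  20  22]
 [ 20  19  34  57  61  61  64  68  62  36  21  19  20  46  62  62  62  61
   59  55  28  21  21]
 [ 20  20  21  22  30  44  68  83  81  49  26  27  25  58  82  82  69  45
   29  22  21  22  22]]
```

View pics/wc4.png

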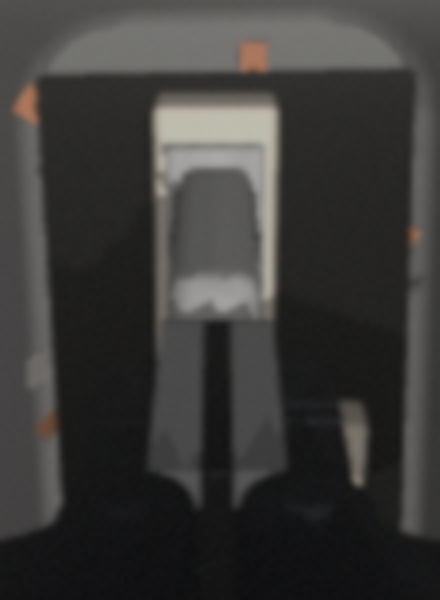

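The gripper closed fully in the air just above the grip. The real fingertips sit about 38–40 mm higher than the reported TCP, and both the scene view (crop tip around (245,240)) and the wrist view (tip at row 260) show this. The tile hasn't moved. I'll open, then descend 40 mm more.

jog_arm --deltas '[{"dx": 0,"dy": 0,"dz": 0,"rx": 0,"ry": 0,"rz": 0,"claw": 0.4},{"dx": 0,"dy": 0,"dz": 0,"rx": 0,"ry": 0,"rz": 0,"claw": 0.4},{"dx": 0,"dy": 0,"dz": 0,"rx": 0,"ry": 0,"rz": 0,"claw": 0.4},{"dx": 0,"dy": 0,"dz": 0,"rx": 0,"ry": 0,"rz": 0,"claw": 0.4},{"dx": 0,"dy": 0,"dz": 0,"rx": 0,"ry": 0,"rz": 0,"claw": 0.4},{"dx": 0,"dy": 0,"dz": 0,"rx": 0,"ry": 0,"rz": 0,"claw": 0.4},{"dx": 0,"dy": 0,"dz": 0,"rx": 0,"ry": 0,"rz": 0,"claw": 0.4},{"dx": 0,"dy": 0,"dz": 0,"rx": 0,"ry": 0,"rz": 0,"claw": 0.4}]'

```text
time_s: 6.55
tool_pos: [528.3, -85.7, 39.4]
orientation: [-1.571, 0.0, -0.434]
contact_force: [0.1, 0.4, 0.0]
gripper_width: 0.396
```

jog_arm --deltas '[{"dx": 0,"dy": 0.6,"dz": 0,"rx": 0,"ry": 0,"rz": 0,"claw": 0.4},{"dx": 0,"dy": 1.2,"dz": 0,"rx": 0,"ry": 0,"rz": 0,"claw": 0.4},{"dx": 0,"dy": 1.8,"dz": 0,"rx": 0,"ry": 0,"rz": 0,"claw": 0.4},{"dx": 0,"dy": 2.4,"dz": 0,"rx": 0,"ry": 0,"rz": 0,"claw": 0.4},{"dx": 0,"dy": 3,"dz": 0,"rx": 0,"ry": 0,"rz": 0,"claw": 0.4},{"dx": 0,"dy": 3.5,"dz": 0,"rx": 0,"ry": 0,"rz": 0,"claw": 0.4},{"dx": 0,"dy": 4,"dz": 0,"rx": 0,"ry": 0,"rz": 0,"claw": 0.4},{"dx": 0,"dy": 4,"dz": 0,"rx": 0,"ry": 0,"rz": 0,"claw": 0.4}]'

```text
time_s: 7.55
tool_pos: [527.8, -85.5, -1.2]
orientation: [-1.571, 0.001, -0.434]
contact_force: [-1.1, -0.8, 0.8]
gripper_width: 0.4
```

Run:
```python
from h import *
d=snap(['wrist','scene'],'dish5');f=d["wrist"]
c=f["frame"][190:350,215:355,::-1];s=d["scene"]["frame"][190:350,270:410,::-1]
cv2.imwrite("pics/dc5.png",np.hstack([cv2.resize(c,None,fx=2.8,fy=2.8,interpolation=cv2.INTER_CUBIC),cv2.resize(s,None,fx=2.8,fy=2.8,interpolation=cv2.INTER_CUBIC)]))
```

```text
{'time_s': 7.55, 'q': [-0.286, 0.124, -0.214, 1.234, 0.0, 1.718], 'tool_pos': [527.822, -85.549, -1.169], 'orientation': [-1.571, 0.001, -0.434], 'contact_force': [-1.062, -0.754, 0.774], 'gripper_width': 0.4}
```

View pics/dc5.png

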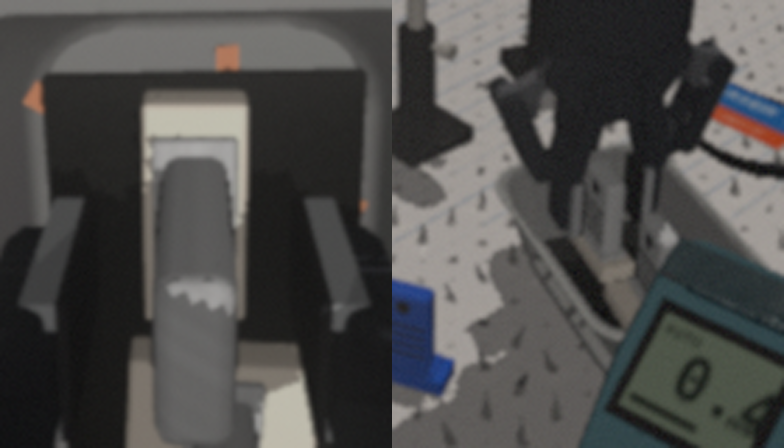

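Now the fingers straddle the grip, so I'm closing at 50 N.

jog_arm --deltas '[{"dx": 0,"dy": 0,"dz": 0,"rx": 0,"ry": 0,"rz": 0,"claw": 0.3},{"dx": 0,"dy": 0,"dz": 0,"rx": 0,"ry": 0,"rz": 0,"claw": 0.22},{"dx": 0,"dy": 0,"dz": 0,"rx": 0,"ry": 0,"rz": 0,"claw": 0.15},{"dx": 0,"dy": 0,"dz": 0,"rx": 0,"ry": 0,"rz": 0,"claw": 0.05},{"dx": 0,"dy": 0,"dz": 0,"rx": 0,"ry": 0,"rz": 0,"claw": 0},{"dx": 0,"dy": 0,"dz": 0,"rx": 0,"ry": 0,"rz": 0,"claw": 0},{"dx": 0,"dy": 0,"dz": 0,"rx": 0,"ry": 0,"rz": 0,"claw": 0},{"dx": 0,"dy": 0,"dz": 0,"rx": 0,"ry": 0,"rz": 0,"claw": 0}]' --newtons 50

```text
time_s: 8.65
tool_pos: [528.4, -85.7, -0.4]
orientation: [-1.571, -0.0, -0.434]
contact_force: [-0.2, 0.6, 0.5]
gripper_width: 0.134
```

Run:
```python
from h import *
d=snap(['wrist','scene'],'dish6');f=d["wrist"]
c=f["frame"][190:350,215:355,::-1];s=d["scene"]["frame"][190:350,270:410,::-1]
cv2.imwrite("pics/dc6.png",np.hstack([cv2.resize(c,None,fx=2.8,fy=2.8,interpolation=cv2.INTER_CUBIC),cv2.resize(s,None,fx=2.8,fy=2.8,interpolation=cv2.INTER_CUBIC)]))
```

```text
{'time_s': 8.65, 'q': [-0.286, 0.124, -0.213, 1.234, -0.0, 1.718], 'tool_pos': [528.439, -85.739, -0.386], 'orientation': [-1.571, -0.0, -0.434], 'contact_force': [-0.246, 0.551, 0.542], 'gripper_width': 0.134}
```

View pics/dc6.png

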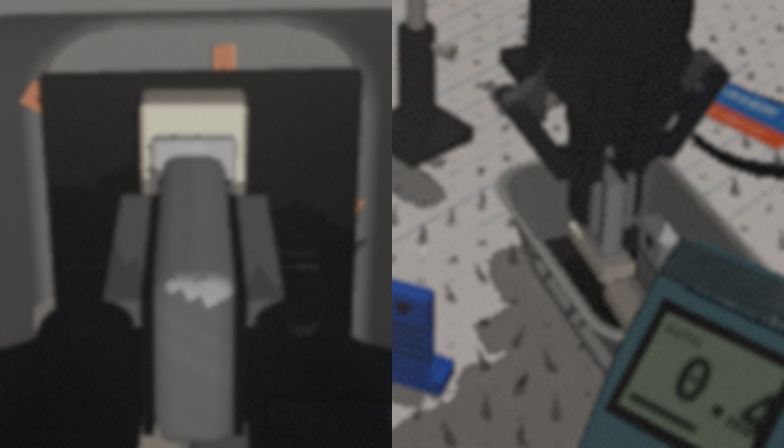

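jog_arm --deltas '[{"dx": 0,"dy": -0.7,"dz": 0,"rx": 0,"ry": 0,"rz": 0,"claw": 0},{"dx": 0,"dy": -2,"dz": 0,"rx": 0,"ry": 0,"rz": 0,"claw": 0},{"dx": 0,"dy": -4.5,"dz": 0,"rx": 0,"ry": 0,"rz": 0,"claw": 0},{"dx": 0,"dy": -8.5,"dz": 0,"rx": 0,"ry": 0,"rz": 0,"claw": 0},{"dx": 0,"dy": -13,"dz": 0,"rx": 0,"ry": 0,"rz": 0,"claw": 0},{"dx": 0,"dy": -17.5,"dz": 0,"rx": 0,"ry": 0,"rz": 0,"claw": 0},{"dx": 0,"dy": -21.5,"dz": 0,"rx": 0,"ry": 0,"rz": 0,"claw": 0},{"dx": 0,"dy": -25,"dz": 0,"rx": 0,"ry": 0,"rz": 0,"claw": 0}]' --newtons 50

```text
time_s: 9.75
tool_pos: [528.4, -85.8, 252.2]
orientation: [-1.57, -0.002, -0.434]
contact_force: [0.1, 0.2, -0.8]
gripper_width: 0.132
```

Run:
```python
from h import *
d=snap(['wrist','scene'],'lift');f=d["wrist"]
c=f["frame"][130:350,190:380,::-1];s=d["scene"]["frame"][30:330,200:430,::-1]
cv2.imwrite("pics/lift.png",np.hstack([cv2.resize(c,(475,550),interpolation=cv2.INTER_CUBIC)[:550,:380],cv2.resize(s,(420,550),interpolation=cv2.INTER_CUBIC)]))
```

```text
{'time_s': 9.75, 'q': [-0.286, 0.096, 0.263, 1.736, -0.0, 1.718], 'tool_pos': [528.449, -85.76, 252.197], 'orientation': [-1.57, -0.002, -0.434], 'contact_force': [0.119, 0.208, -0.777], 'gripper_width': 0.132}
```

View pics/lift.png

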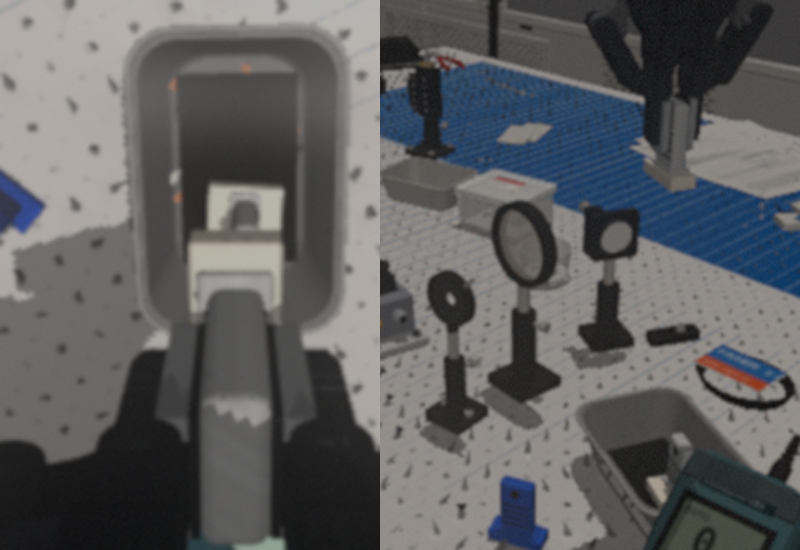

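jog_arm --deltas '[{"dx": -0.9,"dy": 0,"dz": 1.7,"rx": 0,"ry": -0.7,"rz": 0,"claw": 0},{"dx": -2.9,"dy": 0,"dz": 5.4,"rx": 0,"ry": -2.2,"rz": 0,"claw": 0},{"dx": -5.6,"dy": 0,"dz": 10.5,"rx": 0,"ry": -4.3,"rz": 0,"claw": 0},{"dx": -8.4,"dy": 0,"dz": 15.6,"rx": 0,"ry": -6.3,"rz": 0,"claw": 0},{"dx": -11.1,"dy": 0,"dz": 20.7,"rx": 0,"ry": -8.4,"rz": 0,"claw": 0},{"dx": -13.9,"dy": 0,"dz": 25.8,"rx": 0,"ry": -10.5,"rz": 0,"claw": 0},{"dx": -16.4,"dy": 0,"dz": 30.6,"rx": 0,"ry": -12.4,"rz": 0,"claw": 0},{"dx": -18.25,"dy": 0,"dz": 33.97,"rx": 0,"ry": -13.8,"rz": 0,"claw": 0}]' --newtons 50

```text
time_s: 10.85
tool_pos: [502.8, 302.3, 246.9]
orientation: [-1.573, 0.004, -0.189]
contact_force: [0.1, -0.8, -0.9]
gripper_width: 0.136
```

Run:
```python
from h import *
d=snap(['wrist'],'head2')
```

```text
{'time_s': 10.85, 'q': [0.426, 0.241, 0.417, 1.751, 0.001, 2.186], 'tool_pos': [502.829, 302.277, 246.864], 'orientation': [-1.573, 0.004, -0.189], 'contact_force': [0.098, -0.793, -0.913], 'gripper_width': 0.136}
```

View pics/wrist_head2.png

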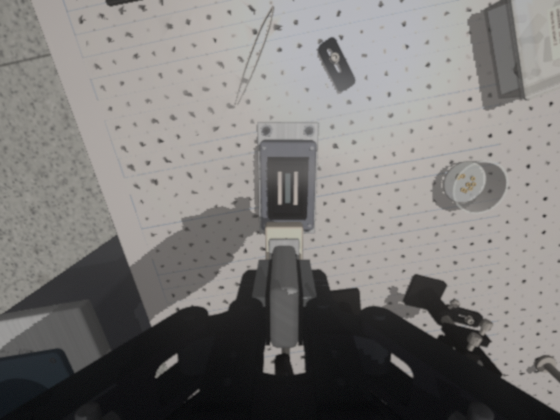

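jog_arm --deltas '[{"dx": 0,"dy": 1.5,"dz": 0,"rx": 0,"ry": 0,"rz": 0,"claw": 0},{"dx": 0,"dy": 4,"dz": 0,"rx": 0,"ry": 0,"rz": 0,"claw": 0},{"dx": 0,"dy": 7,"dz": 0,"rx": 0,"ry": 0,"rz": 0,"claw": 0},{"dx": 0,"dy": 9.5,"dz": 0,"rx": 0,"ry": 0,"rz": 0,"claw": 0},{"dx": 0,"dy": 11.5,"dz": 0,"rx": 0,"ry": 0,"rz": 0,"claw": 0},{"dx": 0,"dy": 12.7,"dz": 0,"rx": 0,"ry": 0,"rz": 0,"claw": 0},{"dx": 0,"dy": 13,"dz": 0,"rx": 0,"ry": 0,"rz": 0,"claw": 0},{"dx": 0,"dy": 13,"dz": 0,"rx": 0,"ry": 0,"rz": 0,"claw": 0}]' --newtons 50

```text
time_s: 11.9
tool_pos: [505.3, 299.4, 119.6]
orientation: [-1.571, -0.0, -0.192]
contact_force: [0.4, 0.0, -0.8]
gripper_width: 0.133
```

Run:
```python
from h import *
d=snap(['wrist','scene','top'],'head3');f=d["wrist"]
c=f["frame"][110:290,200:370,::-1];cv2.imwrite("pics/h3.png",cv2.resize(c,None,fx=3.3,fy=3.3,interpolation=cv2.INTER_CUBIC))
s=d["scene"]["frame"][60:260,110:310,::-1];t=d["top"]["frame"][150:270,110:240,::-1]
cv2.imwrite("pics/h3s.png",np.hstack([cv2.resize(s,(400,400),interpolation=cv2.INTER_CUBIC),cv2.resize(t,(400,400),interpolation=cv2.INTER_CUBIC)]))
```

```text
{'time_s': 11.9, 'q': [0.421, 0.206, 0.122, 1.487, 0.0, 2.184], 'tool_pos': [505.283, 299.439, 119.625], 'orientation': [-1.571, -0.0, -0.192], 'contact_force': [0.43, 0.032, -0.833], 'gripper_width': 0.133}
```

View pics/h3.png

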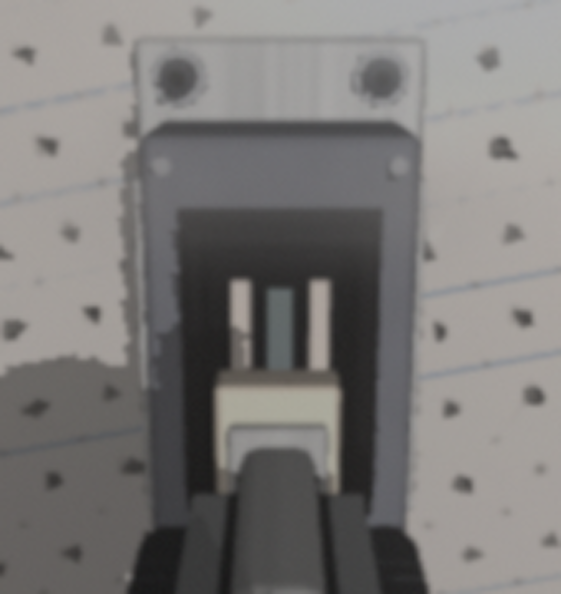

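View pics/h3s.png

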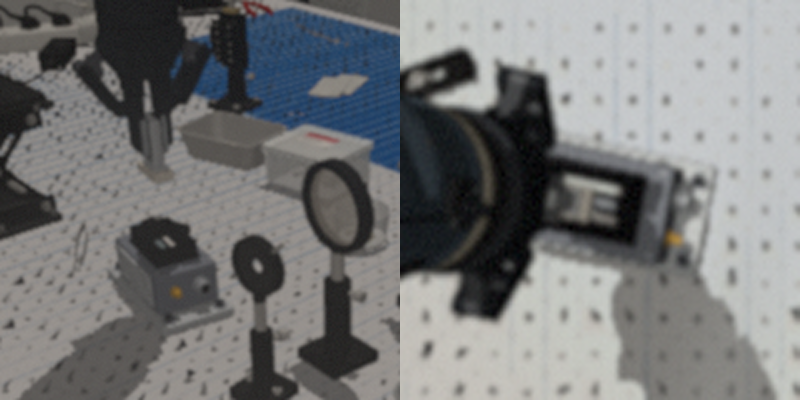

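Run:
```python
from h import *
d=pickle.load(open("f_head3.pkl","rb"));f=d["wrist"];p=np.array(d["s"]["tool_pos"]);yaw=d["s"]["orientation"][2]
g=cv2.cvtColor(f["frame"],cv2.COLOR_RGB2GRAY).astype(float)
a=-11.1*np.pi/180
def tool(q,yaw=yaw):
    x=np.array([np.cos(yaw),np.sin(yaw),0]);z=np.array([-np.sin(yaw),np.cos(yaw),0]);return np.c_[(q-p)@x,(q-p)@z]
cv=lambda P:(np.array(P,float)+.5)/3.3-.5+[200,110]
# collar outer edges: dark/gray sub-pixel by row
def edge(row,c0,c1):
    v=cv2.GaussianBlur(g,(3,3),0)[row,c0:c1+1];k=np.argmax(np.abs(np.diff(v)));dd=np.abs(np.diff(v))[max(k-1,0):k+2];return c0+max(k-1,0)+.5+(dd*np.arange(len(dd))).sum()/dd.sum()
rows=range(178,256,4)
R=[(edge(r,306,324),r) for r in rows];Lr=[(edge(r,248,262),r) for r in rows]
for n,E in(("R",R),("L",Lr)):
    t=tool(cast(f,E,71));print(n,t.round(1)[::3].tolist(),np.degrees(np.polyfit(t[:,1],t[:,0],1)[0]).round(2))
for x0 in (268,292):
    P=[]
    for r in range(197,219):
        v=np.clip(g[r,x0:x0+11]-95,0,None);P.append((x0+(v*np.arange(11)).sum()/v.sum(),r))
    t=tool(cast(f,P,55));k=np.polyfit(t[:,1],t[:,0],1);print("strip",t.mean(0),np.degrees(k[0]))
print("collar +y outer edge / strip top", tool(cast(f,cv([(281,209)]),71)),tool(cast(f,cv([(241,279),(320,279)]),55)))
zt=143
print("tile +y edge top, bottom:",tool(cast(f,cv([(216,387),(340,387)]),zt)),tool(cast(f,cv([(218,372),(338,372)]),zt-10)))
```

```text
R [[23.0, 35.2], [22.7, 26.3], [22.8, 17.2], [23.0, 7.9], [22.7, -1.6], [22.9, -11.3], [22.6, -21.3]] 0.08
L [[-21.9, 35.2], [-22.1, 26.3], [-22.4, 17.2], [-21.8, 7.9], [-22.0, -1.6], [-21.7, -11.4], [-21.8, -21.3]] -0.71
strip [-8.59384994  8.45790409] -3.8951104043264118
strip [10.10653892  8.47463866] -0.33965590585300476
collar +y outer edge / strip top [[ 0.78697147 38.82301974]] [[-8.67132376 19.36740545]
 [10.18293339 19.38451223]]
tile +y edge top, bottom: [[-9.63262837 22.7051376 ]
 [ 9.86157548 22.72221367]] [[-9.87574874 21.87042607]
 [10.11580095 21.88802729]]
```

jog_arm --deltas '[{"dx": 0.05,"dy": 0.4,"dz": 0,"rx": 0,"ry": 0,"rz": 0,"claw": 0},{"dx": 0.05,"dy": 1.2,"dz": 0,"rx": 0,"ry": 0,"rz": 0,"claw": 0},{"dx": 0.05,"dy": 2.1,"dz": 0,"rx": 0,"ry": 0,"rz": 0,"claw": 0},{"dx": 0.05,"dy": 3,"dz": 0,"rx": 0,"ry": 0,"rz": 0,"claw": 0},{"dx": 0.05,"dy": 3.8,"dz": 0,"rx": 0,"ry": 0,"rz": 0,"claw": 0},{"dx": 0.05,"dy": 4.3,"dz": 0,"rx": 0,"ry": 0,"rz": 0,"claw": 0},{"dx": 0.05,"dy": 4.5,"dz": 0,"rx": 0,"ry": 0,"rz": 0,"claw": 0},{"dx": 0.05,"dy": 4.5,"dz": 0,"rx": 0,"ry": 0,"rz": 0,"claw": 0}]' --newtons 50

```text
time_s: 13.05
tool_pos: [505.9, 299.2, 74.5]
orientation: [-1.571, -0.0, -0.193]
contact_force: [-0.6, -0.5, -1.1]
gripper_width: 0.134
```

Run:
```python
from h import *
d=snap(['wrist','scene'],'head4');f=d["wrist"]
c=f["frame"][140:300,215:355,::-1];s=d["scene"]["frame"][120:240,130:250,::-1]
cv2.imwrite("pics/h4.png",np.hstack([cv2.resize(c,(420,480),interpolation=cv2.INTER_CUBIC),cv2.resize(s,(380,380),interpolation=cv2.INTER_CUBIC)] if 0 else [cv2.resize(c,(420,480),interpolation=cv2.INTER_CUBIC),cv2.resize(s,(380,480),interpolation=cv2.INTER_CUBIC)]))
```

```text
{'time_s': 13.05, 'q': [0.42, 0.217, 0.045, 1.399, -0.0, 2.183], 'tool_pos': [505.927, 299.169, 74.451], 'orientation': [-1.571, -0.0, -0.193], 'contact_force': [-0.605, -0.512, -1.079], 'gripper_width': 0.134}
```

View pics/h4.png

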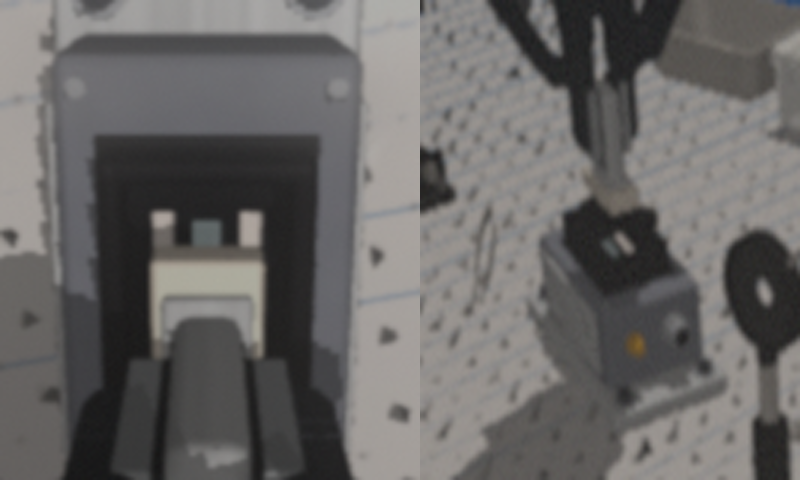

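Run:
```python
from h import *
d=pickle.load(open("f_head4.pkl","rb"));f=d["wrist"];p=np.array(d["s"]["tool_pos"]);yaw=d["s"]["orientation"][2]
c=f["frame"][170:270,235:335,::-1].astype(float)
cv2.imwrite("pics/h4e.png",cv2.resize(np.clip((c-15)*4,0,255).astype(np.uint8),None,fx=5.5,fy=5.5,interpolation=cv2.INTER_CUBIC))
x=np.array([np.cos(yaw),np.sin(yaw),0]);z=np.array([-np.sin(yaw),np.cos(yaw),0]);X=p+.5*x
def pr(hx,y,h): 
    P=[X*[1,1,0]+s*hx*x+y*z+[0,0,h] for s in(-1,1)];return ((proj(f,P)-[235,170]+.5)*5.5).round(0).tolist()
print("X",X)
print("outer rim +35",pr(22,35,71),"outer base",pr(22,35,55),"inner rim +30",pr(17,30,71),"inner base",pr(17,30,55),"strip centre x 9.4",pr(9.4,20,55))
print("tile top+23",pr(10,23,98),"bottom",pr(10,23,88))
```

```text
X [506.41766322 299.07293856  74.45100296]
outer rim +35 [[70.0, 125.0], [481.0, 125.0]] outer base [[85.0, 94.0], [465.0, 94.0]] inner rim +30 [[117.0, 170.0], [433.0, 170.0]] inner base [[129.0, 136.0], [421.0, 136.0]] strip centre x 9.4 [[195.0, 219.0], [354.0, 219.0]]
tile top+23 [[170.0, 314.0], [382.0, 314.0]] bottom [[175.0, 281.0], [376.0, 281.0]]
```

View pics/h4e.png

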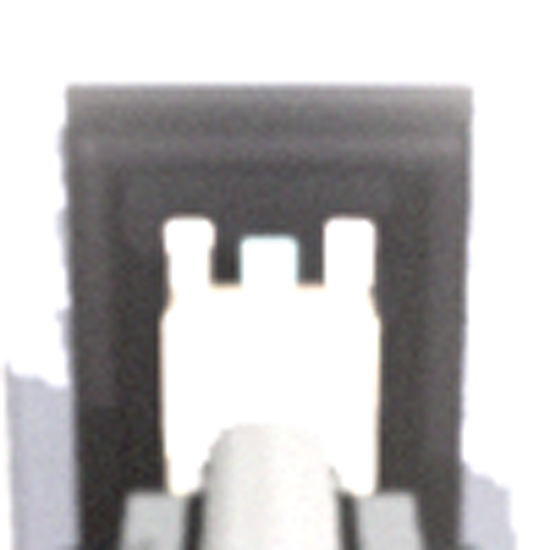

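Tile and collar are aligned within about 1 mm: in this view both have their midline at column 270. I'm going down the last 26 mm slowly.

jog_arm --deltas '[{"dx": 0,"dy": 0.3,"dz": 0,"rx": 0,"ry": 0,"rz": 0,"claw": 0},{"dx": 0,"dy": 0.8,"dz": 0,"rx": 0,"ry": 0,"rz": 0,"claw": 0},{"dx": 0,"dy": 1.3,"dz": 0,"rx": 0,"ry": 0,"rz": 0,"claw": 0},{"dx": 0,"dy": 1.8,"dz": 0,"rx": 0,"ry": 0,"rz": 0,"claw": 0},{"dx": 0,"dy": 2.2,"dz": 0,"rx": 0,"ry": 0,"rz": 0,"claw": 0},{"dx": 0,"dy": 2.45,"dz": 0,"rx": 0,"ry": 0,"rz": 0,"claw": 0},{"dx": 0,"dy": 2.55,"dz": 0,"rx": 0,"ry": 0,"rz": 0,"claw": 0},{"dx": 0,"dy": 2.6,"dz": 0,"rx": 0,"ry": 0,"rz": 0,"claw": 0}]' --newtons 50

```text
time_s: 14.15
tool_pos: [506.0, 299.2, 48.5]
orientation: [-1.571, -0.0, -0.193]
contact_force: [0.5, 0.4, -0.9]
gripper_width: 0.133
```

jog_arm --deltas '[{"dx": 0,"dy": 0,"dz": 0,"rx": 0,"ry": 0,"rz": 0,"claw": 0},{"dx": 0,"dy": 0,"dz": 0,"rx": 0,"ry": 0,"rz": 0,"claw": 0},{"dx": 0,"dy": 0,"dz": 0,"rx": 0,"ry": 0,"rz": 0,"claw": 0},{"dx": 0,"dy": 0,"dz": 0,"rx": 0,"ry": 0,"rz": 0,"claw": 0},{"dx": 0,"dy": 0,"dz": 0,"rx": 0,"ry": 0,"rz": 0,"claw": 0},{"dx": 0,"dy": 0,"dz": 0,"rx": 0,"ry": 0,"rz": 0,"claw": 0},{"dx": 0,"dy": 0,"dz": 0,"rx": 0,"ry": 0,"rz": 0,"claw": 0},{"dx": 0,"dy": 0,"dz": 0,"rx": 0,"ry": 0,"rz": 0,"claw": 0}]' --newtons 50

```text
time_s: 15.15
tool_pos: [505.9, 299.2, 48.4]
orientation: [-1.571, -0.0, -0.193]
contact_force: [-0.1, -0.6, -1.7]
gripper_width: 0.13
```

Run:
```python
from h import *
d=snap(['wrist','scene','top'],'fin');f=d["wrist"]
print("qvel",np.abs(d["s"]["qvel"]).max())
c=f["frame"][150:290,215:355,::-1].astype(float);c=np.clip((c-12)*2.2,0,255).astype(np.uint8)
s=d["scene"]["frame"][120:240,130:250,::-1]
cv2.imwrite("pics/fin.png",np.hstack([cv2.resize(c,(420,420),interpolation=cv2.INTER_CUBIC),cv2.resize(s,(380,420),interpolation=cv2.INTER_CUBIC)]))
# same model projection as in the previous step
p=np.array(d["s"]["tool_pos"]);yaw=d["s"]["orientation"][2]
x=np.array([np.cos(yaw),np.sin(yaw),0]);z=np.array([-np.sin(yaw),np.cos(yaw),0])
pr=lambda hx,y,h:((proj(f,[p*[1,1,0]+k*hx*x+y*z+[0,0,h] for k in(-1,1)])-[215,150]+.5)*3).round(0).tolist()
print("outer rim",pr(22,35,71),"inner rim",pr(17,30,71),"tile top",pr(10,23,72),"tile bottom",pr(10,23,62))
d0=pickle.load(open("f0.pkl","rb"))["scene"]["frame"];df=cv2.absdiff(d0,d["scene"]["frame"]).max(2)
print("optics change: iris/lens/mirror region mean diff",df[175:265,222:262].mean(),df[135:250,258:300].mean(),df[140:222,306:345].mean())
```

```text
{'time_s': 15.15, 'q': [0.42, 0.227, 0.005, 1.348, 0.0, 2.183], 'tool_pos': [505.888, 299.165, 48.417], 'orientation': [-1.571, -0.0, -0.193], 'contact_force': [-0.135, -0.64, -1.699], 'gripper_width': 0.13}
qvel 0.0017934343500656408
outer rim [[78.0, 162.0], [337.0, 163.0]] inner rim [[108.0, 190.0], [307.0, 191.0]] tile top [[150.0, 231.0], [265.0, 231.0]] tile bottom [[153.0, 213.0], [262.0, 213.0]]
optics change: iris/lens/mirror region mean diff 7.171111111111111 7.03064182194617 7.064727954971858
```

View pics/fin.png

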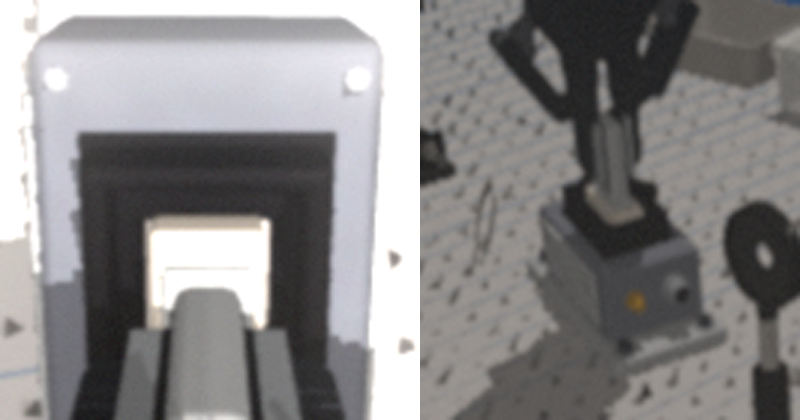

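View pics/scene_fin.png

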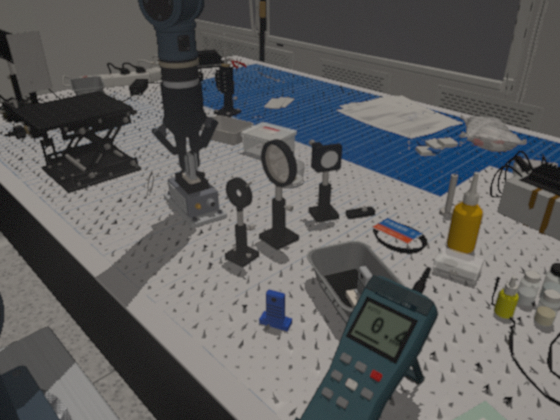

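```bash
python3 -c "
from station import ctrl
print(ctrl.job_done()); s=ctrl.observe(); print(s['time_s'],s['tool_pos'],s['gripper_width'])"
```

```text
the job is handed in; nothing more can be done
None
the job is handed in; nothing more can be done
```

The long tile is hovering in the head's collar, held at 50 N, and I handed the job in at about 15 s. I lifted it from the dish, carried it over the optics about 65 mm above the lens, and lowered it along the slit.

**Last checks:**
- **Height:** the tool rose 48.8 mm from the grasp, so the underside is about 6.8 mm above the window. This comes from arm travel; no camera measured the gap directly.
- **Centring:** tile and collar midlines agree within about 1 mm across the slit, and also along it, as measured 26 mm higher. The tile is within about 0.5° of the slit direction.
- **Stillness and contact:** joint speeds were about zero. The contact force stayed under 2 N in every reading.
- **Grip:** the jaws are open about 11 mm on the 12 mm grip.
- **Other items:** the optics look unmoved in the scene view. The square tile was still in the dish after the lift, and the blue look-alike was not touched.

**What failed or disagreed:**
- **First grasp missed:** the jaws closed on air just above the grip. The real fingertips sit about 38–40 mm behind the reported TCP, not at it as described. I saw this in two views, opened, went 40 mm lower and gripped properly, and the tile had not moved.
- **Refused call:** the first move call was refused because some keys were missing, and nothing moved.

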